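# Show the maker's mark of a plate to the inventory camera

### The job

The maker's mark on the blue-banded side plate has to be photographed for the china inventory. Slide the camera's lens cover fully open by its orange tab, then draw the blue-banded plate up out of the rack, turn it round and hold it up to the camera with its underside squarely facing the lens: upright, its middle level with and straight in front of the lens, about 20 cm away. Leave the other plates and the things on the worktop where they are, do not bump the plate against the other plates or the camera, and finish while still holding the plate there, steady, in the gripper.

Things in the scene. Friction and masses are not known exactly. Their poses are not given: they have to be found in the camera images.
- blue_plate: White side plate, deep blue band round the front rim and edge: disc 150 mm across, 8 mm thick, 0.28 kg. Origin: its middle, mid-thickness. z axis points straight out of the UNDERSIDE, which has a foot step 92 mm across, 4 mm proud, and a small dark maker's mark; the outer 29 mm is flat on both sides. Starts on edge in the rack, z nearly level, top edge 75 mm above the origin.
- blue_plate_viewpoint (a point): Imaginary point 200 mm straight out from the origin of the blue plate on the underside's side (along the plate's +z): where the lens should come to be.
- green_plate: The same plate with a green band, on edge in another slot; same axes. Stays in the rack.
- ochre_plate: The same plate with an ochre yellow band, on edge in another slot; same axes. Stays in the rack.
- plate_rack: Fixed oak rack, 214 mm (its x) by 130 mm (y), two grooved rails 45 mm high. Origin: centre of its underside, on the worktop. Four 11 mm slots at x = -75, -25, 25, 75 mm grip the plates' lowest 25 mm. Plates stand across it, undersides towards its +x, origins 89 mm above the worktop, 50 mm apart, in varying order, leaning about 4 degrees in their slots; the slot at x = 75 is empty.
- inspection_camera: Fixed dark grey camera on a small three-legged table tripod; body 120 mm wide (its y axis), 40 mm deep (x), from 140 to 192 mm above the worktop. Origin on the worktop under its middle; the lens side faces its -x.
- lens (a point): Centre of the lens front, 22 mm in front of the camera's origin axis and 166 mm above the worktop. Axes as the camera's: the lens looks straight along -x (level), y is to the side, z up.
- cover (a joint): Sliding light grey lens cover, metres along the camera's +y: 0 = over the lens, 0.036 = fully open (end stop). Friction 1.5 N, no spring; it stays where it is left. It starts shut or nearly so.
- cover_tab (a point): Middle of the top of the cover's orange finger tab, 211 mm above the worktop, 19 mm above the camera body. The tab is 8 mm thick along the slide (camera y), 18 mm along camera x, and free on all sides for its upper 15 mm. Axes as the camera's; +y opens.
- goblet: Clear short-stemmed glass goblet, 69 mm wide, 116 mm high, standing on the worktop; origin under its foot. Bystander.
- espresso_cup: Small white patterned cup with a handle, 62 x 86 x 50 mm; origin under its foot. Bystander.
- wine_stopper: Brass and cork bottle stopper standing on its knob, 33 mm wide, 48 mm high; origin underneath. Bystander.
Not all that is in view belongs to the job. Of the things that look like the inspection_camera, take the one that is nearest to the robot's base at the start.

How it is judged:
By the outcome, as a careful person would: the job done as asked, in the order asked, and still so for the second after the job is handed in, while the arm keeps its last pose, push and grip.
It also fails if it takes over 48 s, if anything falls off the work surface, if the arm or the gripper's body presses on something with over 40 N, if the wrist force passes 120 N, or if a joint passes its speed limit or range.

### The arm

A 7-joint arm with a two-finger parallel gripper is mounted at the origin on a cart in front of the work surface, level with it; the furniture and walls round the work are solid. World frame = base frame: x ahead of the robot, y to its left, z up, the work surface at z = 0. Lengths are in mm, angles in rad, forces in N, time in s.
With the tool pointing down it reaches from about 400 to 925 mm from the base axis. Payload 4.1 kg.
Tool frame: the origin (TCP) lies at the very end of the fingers, on their centre line; the grasp point (between the pads) lies ctrl.grip_point_offset behind it (ctrl.grip_point_offset is the distance from the TCP to the grasp point, in mm); z points along the fingers, y is the line along which they close (so a half turn about z gives the same grasp; the last joint's range is limited). The gripper opens to 85 mm and grips with 20 to 120 N. Pads are 22 mm wide; open, the fingers measure 114 mm over their backs; the gripper's body (76 mm by 85 mm) begins 54 mm behind the grasp point. The pads swing forward as they close: fully open they stand 13 mm farther back than shut.
Start: joints at [-1.319, 0.398, 0.045, 1.537, -0.019, 1.207, -0.051], TCP at [223.353, 610.457, 231.347] pointing down, gripper open.
Joint ranges: [-2.82, 2.82], [-0.49, 2.23], [-1.37, 1.46], [0, 2.46], [-1.36, 4.5], [0.23, 2], [-2.94, 2.94]. Speed limits (rad/s): [2.57, 2.57, 3.14, 3.14, 3.14, 3.14, 3.14].

### API

Orientations are given as a 3x3 rotation matrix whose columns are the frame's x, y, z axes.
In Python, from workcell import ctrl, read_camera, camera_info gives the robot as it stands. Calls block until the motion is done:
- ctrl.movep(position, orientation): joint-space move of the TCP to a pose.
- ctrl.move_straight(position, orientation=None, speed=150, stop_force=None): straight line of the TCP; orientation=None keeps the orientation; speed is the mean speed in mm/s. With stop_force (N) it stops when the force on the tool has changed by that much, and returns True; else False.
- ctrl.movej(angles): joint-space move.
- ctrl.set_gripper(opening): opening from 0.0 (shut) to 1.0 (fully open); the grip force is fixed at half the most; returns when the fingers have stopped.
- ctrl.sleep(seconds).
- ctrl.solve_ik(position, orientation): joint angles nearest the present ones, or None.
- read_camera(name): name is "scene" or "top"; returns the picture (480x640x3 uint8, blue, green, red); there is no depth.
- camera_info(name): a dict with "intrinsics" (3x3 intrinsics, pixels), "distortion" ([k1, k2, p1, p2, k3] as OpenCV has them; the pictures are not rectified), "R" (3x3) and "t" (3): a world point X has camera coordinates R X + t. Camera axes: x right, y down, z forward; pixel columns grow to the right and rows downward; lengths in mm; the calibration is good to about 2 mm. A picture is of the moment at which its call begins. camera_info takes no time and is no camera call.
A pose or a line that the arm cannot do raises ctrl.IKError and nothing moves.
- ctrl.sign_off(): hands the job in; it is judged then, once.
Readings, each from a call of its own:
- ctrl.current_t(): time.
- ctrl.current_joints(): joint angles.
- ctrl.current_qvel(): joint speeds.
- ctrl.current_tau(): joint torques, N m.
- ctrl.current_eef_pos(): TCP position.
- ctrl.current_tool_rot(): TCP orientation.
- ctrl.current_contact_force(): force on the tool from outside, world axes, zero at the start.
- ctrl.current_wrist_torque(): the same for the moment, N m.
- ctrl.current_gripper_width(): opening from 0.0 (shut) to 1.0 (fully open).
- ctrl.current_gripper_force(): force on a finger pad.
Only numpy, scipy, OpenCV 4.12 (cv2) and the standard library are available. Lean on these libraries where they do the work, as an engineer would, in place of code of your own. Each camera call takes 0.05 s, during which the arm holds its last target. There are 200 camera calls.

## Working session

There is one attempt and no reset: what is moved stays moved. The work goes in short steps, each a Python script; the robot and the scene stay as the last script left them, time stands still between calls to the robot, and variables do not carry over. Pictures are saved under pics/ and viewed, at most 10 in all, crops included, and the job is handed in when it is done.

```bash
ls; mkdir -p pics; python3 - <<'E'
from workcell import ctrl, read_camera, camera_info
import cv2,numpy as np
for n in("scene","top"):
    cv2.imwrite(f"pics/{n}0.png",read_camera(n)); i=camera_info(n)
    R=np.array(i["R"]);print(n,np.round(-R.T@np.array(i["t"])),np.round(R,2).tolist(),np.round(i["intrinsics"],0).tolist(),i["distortion"])
print(ctrl.grip_point_offset,ctrl.current_t(),np.round(ctrl.current_tool_rot(),2).tolist())
E
```

```text
pics
scene [-452.  619. 1016.] [[-0.58, -0.82, -0.02], [-0.47, 0.35, -0.81], [0.67, -0.46, -0.58]] [[486.0, 0.0, 322.0], [0.0, 486.0, 241.0], [0.0, 0.0, 1.0]] [-0.00077504  0.          0.          0.          0.        ]
top [ 203.  -55. 1858.] [[-0.11, -0.99, -0.0], [-0.97, 0.11, -0.21], [0.21, -0.02, -0.98]] [[484.0, 0.0, 319.0], [0.0, 484.0, 230.0], [0.0, 0.0, 1.0]] [-0.07279945  0.          0.          0.          0.        ]
18.700000000000003 0.1 [[-0.94, 0.34, -0.0], [0.34, 0.94, -0.0], [-0.0, -0.0, -1.0]]
```

View pics/scene0.png

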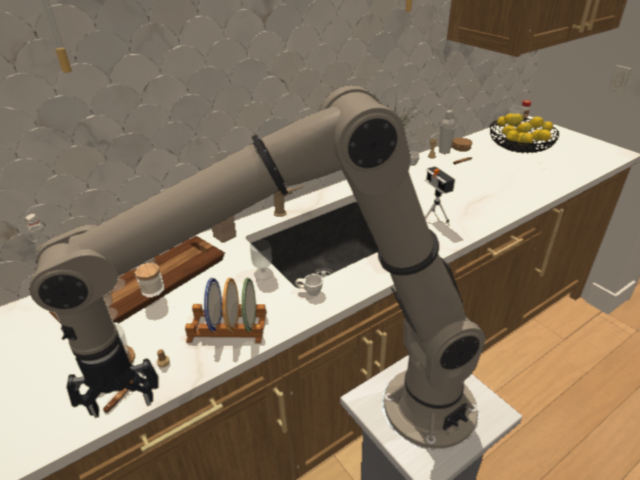

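View pics/top0.png

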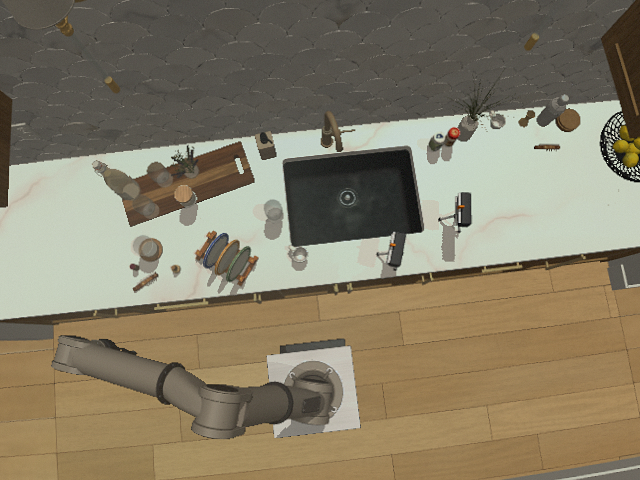

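The scene view shows the rack at (228,315) and a far camera at (438,190); the arm hides the near one. In the top view there are two lookalike cameras, at (397,250) and (463,210). The base is at about (315,390), so (397,250) is the nearer. The plates run blue (215,250), ochre (228,257), green (240,264). I'll confirm with enlarged crops.

```bash
cat > h.py <<'E'
from workcell import ctrl, read_camera, camera_info
import cv2,numpy as np
def ray(n,uv):
    i=camera_info(n);R=np.array(i["R"]);t=np.array(i["t"]).ravel()
    p=cv2.undistortPoints(np.array([[uv]],float),np.array(i["intrinsics"]),np.array(i["distortion"])).ravel()
    d=R.T@np.array([p[0],p[1],1]);return -R.T@t,d/np.linalg.norm(d)
def plane(n,uv,z):
    c,d=ray(n,uv);return c+d*(z-c[2])/d[2]
def proj(n,X):
    i=camera_info(n);R=np.array(i["R"]);t=np.array(i["t"],float).ravel()
    return cv2.projectPoints(np.atleast_2d(X).astype(float),cv2.Rodrigues(R)[0],t,np.array(i["intrinsics"]),np.array(i["distortion"]))[0].reshape(-1,2)
def tri(a,b):
    (c1,d1),(c2,d2)=ray("top",a),ray("scene",b)
    s=np.linalg.lstsq(np.c_[d1,-d2],c2-c1,rcond=None)[0]
    p,q=c1+s[0]*d1,c2+s[1]*d2;return (p+q)/2,np.linalg.norm(p-q)
E
python3 - <<'E'
from h import *
t=cv2.imread("pics/top0.png");s=cv2.imread("pics/scene0.png")
f=lambda im,x,y,w,h,k:cv2.resize(im[y:y+h,x:x+w],None,fx=k,fy=k,interpolation=cv2.INTER_CUBIC)
a=f(t,185,220,80,72,5)   #400x360
b=f(t,370,222,80,48,5)   #400x240
c=f(s,180,265,100,90,4)  #400x360
o=np.zeros((600,800,3),np.uint8);o[:360,:400]=a;o[360:,:400]=b;o[:360,400:]=c;
o[360:,400:]=f(t,425,182,80,48,5)
cv2.imwrite("pics/crop1.png",o)
print(np.round([plane("top",(397,250),170),plane("top",(463,210),170),plane("top",(215,250),90),plane("top",(240,264),90)]))
E
```

```text
[[ 464. -357.  170.]
 [ 583. -618.  170.]
 [ 553.  301.   90.]
 [ 490.  212.   90.]]
```

View pics/crop1.png

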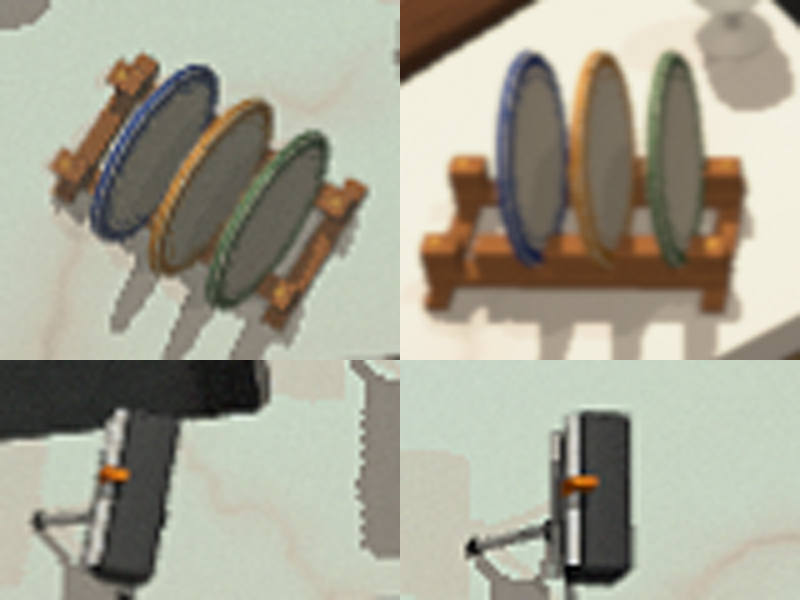

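The top crop confirms two things. The near camera, at (397,250), has its orange tab at about (393,245), with the cover on its left side (towards +y). The blue plate is the leftmost, with the empty slot beyond it, so rack +x points from green to blue and the undersides face away from ochre. Next I'll measure.

```bash
cat >> h.py <<'E'
def img(n,k=4): return np.mean([read_camera(n).astype(np.float32) for _ in range(k)],0)
HUE={"blue":(105,130),"ochre":(10,24),"green":(38,85),"orange":(5,20)}
def mask(im,c,x,y,w,h,smin=70,vmin=40,f=4):
    r=cv2.resize(im[y:y+h,x:x+w],None,fx=f,fy=f,interpolation=cv2.INTER_CUBIC).clip(0,255).astype(np.uint8)
    q=cv2.cvtColor(r,cv2.COLOR_BGR2HSV);lo,hi=HUE[c]
    m=((q[...,0]>=lo)&(q[...,0]<=hi)&(q[...,1]>smin)&(q[...,2]>vmin)).astype(np.uint8)
    n,l,s,_=cv2.connectedComponentsWithStats(m)
    return (l==1+np.argmax(s[1:,4])).astype(np.uint8)
def pts(m,x,y,f=4):
    c=max(cv2.findContours(m,0,1)[0],key=len).reshape(-1,2)
    return (cv2.convexHull(c.astype(np.int32)).reshape(-1,2)+.5)/f-.5+[x,y]
E
python3 - <<'E'
from h import *
t,s=img("top"),img("scene");np.savez("m0.npz",t=t,s=s)
for c,sm in(("blue",70),("ochre",90),("green",45)):
    out=[]
    for im,b in((t,(198,228,60,60)),(s,(200,270,62,64))):
        m=mask(im,c,*b,smin=sm); p=pts(m,b[0],b[1]); e=cv2.fitEllipse(p.astype(np.float32)); out.append(e)
    print(c,[np.round(np.r_[e[0],e[1],e[2]],1).tolist() for e in out],np.round(plane("top",out[0][0],89)),[np.round(v,1) for v in tri(out[0][0],out[1][0])])
b=(383,236,20,20);m=mask(t,"orange",*b,smin=140);p=pts(m,*b[:2]);mm=cv2.moments(m)
print("tab",p.min(0),p.max(0),np.c_[mm["m10"],mm["m01"]]/mm["m00"]/4+b[:2])
g=t.mean(2)
np.set_printoptions(linewidth=250)
print(np.round(g[226:272:2,384:412]).astype(int))
E
```

```text
blue [[212.8, 247.2, 7.3, 31.4, 33.4], [211.6, 326.9, 4.4, 6.9, 138.6]] [565. 308.  89.] [array([579.8, 320.6, -12.6]), np.float64(19.2)]
ochre [[245.8, 269.8, 11.6, 36.8, 31.5], [231.2, 322.2, 63.5, 89.0, 6.1]] [467. 192.  89.] [array([498.4, 237.5,  17.3]), np.float64(80.5)]
green [[237.6, 263.7, 12.4, 40.3, 31.0], [246.8, 300.3, 10.6, 46.3, 1.3]] [492. 221.  89.] [array([492.6, 222. , 100.8]), np.float64(7.2)]
tab [389.625 242.875] [395.375 246.125] [[392.77713178 244.84205426]]
[[ 43  44  44  44  44  44  41  42  42  42  41  45  43  44  43  44  45  45  44  43  42  41  41  39  37  32  24  25]
 [ 47  45  45  45  43  43  41  44  41  40  43  41  43  42  43  44  44  42  42  42  41  41  41  38  38  32  26  25]
 [ 44  45  46  41  42  43  42  43  43  41  39  42  39  42  42  43  44  43  43  42  41  39  38  36  37  34  26  19]
 [ 44  43  40  40  41  40  42  38  47 170 189 109  53  64  61  50  39  42  46  44  40  40  38  33  32  27  22  18]
 [ 44  44  42  42  42  37  32 118 154 184 151  66  63  73  70  70  70  68  69  66  64  84 144 199 181 194 211 211]
 [ 86  84 105 119 144 192 190 152 177 
[... 1332 characters left out ...]
 199 199]
 [194 191 157 143 182 171 101  56  66  67  67  66  65  65  66  65  52 130 189 201 198 198 199 199 199 199 199 199]
 [168 160 112 137 166 119  48  63  68  68  68  68  66  66  65  62  48 173 205 199 198 199 198 199 200 198 198 198]
 [132 128 118  96  58  29  29  29  35  39  42  44  49  51  54  51  80 175 200 198 199 198 198 198 198 198 198 199]
 [131 132 132 133 135 120  93  77  63  53  48  40  34  48  67 117 183 201 199 198 198 198 198 198 197 198 199 198]
 [131 132 132 132 131 132 133 126 121  91  83 104 108 179 205 202 199 199 198 197 197 199 198 198 198 198 197 197]
 [131 133 132 132 131 131 132 132 126 100  73  59 136 189 199 196 198 198 198 196 197 198 197 197 197 197 197 197]]
```

```bash
python3 - <<'E'
from h import *
P={k:plane("top",np.array(v)/5-.4+[185,220],z) for k,v,z in(("blue",(154,154),89),("ochre",(211,186.5),89),("green",(267.5,220),89),("rl",(105,125),45),("rr",(317,255),45),("rack",(211,190),45))}
for k in P:print(k,np.round(P[k],1))
d=P["blue"]-P["green"];print(np.linalg.norm(d),np.degrees(np.arctan2(d[1],d[0])))
d=P["rl"]-P["rr"];print(np.linalg.norm(d),np.degrees(np.arctan2(d[1],d[0])))
# image long axes of plates
t=np.load("m0.npz")["t"];g=t.mean(2)
q=[]
for r in range(235,263):
    row=g[r]
    for c in range(399,408):
        if row[c]<125<=row[c+1]: q.append((c+(125-row[c])/(row[c+1]-row[c]),r));break
w=np.array([plane("top",a,192)[:2] for a in q])
vx,vy,x0,y0=cv2.fitLine(w.astype(np.float32),cv2.DIST_HUBER,0,.01,.01).ravel()
u=np.array([vx,vy])*np.sign(vx);res=(w-[x0,y0])@[-u[1],u[0]]
print("cam y axis",u,np.degrees(np.arctan2(u[1],u[0])),"rms",res.std())
cx=np.array([u[1],-u[0]]);print("cam x",cx)
f=plane("top",(398.5,231.5),192)[:2]@u;n=plane("top",(396,263.2),192)[:2]@u
print("len",f-n,"mid",(f+n)/2)
o=(np.array([x0,y0])@cx-20)*cx+(f+n)/2*u;print("origin",o)
tab=plane("top",(392.8,244.8),208)[:2];print("tab",tab,(tab-o)@u,(tab-o)@cx)
for c in[(389.6,245),(395.4,245)]:print((plane("top",c,211)[:2]-o)@np.c_[cx,u])
L=o-22*cx;pl=L-200*cx;print("lens",L,"plate target",pl,np.hypot(*pl))
E
```

```text
blue [551.5 299.4  89. ]
ochre [522.3 258.7  89. ]
green [492.6 218.8  89. ]
rl [586.9 344.2  45. ]
rr [469.1 190.4  45. ]
rack [527.6 266.7  45. ]
99.75888648300658 53.8426660052814
193.71788921488834 52.550703920666656
cam y axis [ 0.94803935 -0.3181531 ] -18.55127 rms 0.698764645122325
cam x [-0.3181531  -0.94803935]
len 112.88097149433696 mid 559.3889712284313
origin [ 470.27760754 -356.89515551]
tab [ 478.33809397 -338.79592274] 1.8833310903846439 -19.723253773169244
[-30.80372247  -1.76771771]
[-11.08818457   2.43620791]
lens [ 477.27697621 -336.03829058] plate target [ 540.90759907 -146.4304262 ] 560.3774624783177
```

```bash
cat >> h.py <<'E'
CY=np.radians(-18.55);u=np.array([np.cos(CY),np.sin(CY)]);cx=np.array([u[1],-u[0]])
O=np.array([470.3,-356.9])
def down(yaw_y): # tool down, tool y at yaw
    y=np.array([np.cos(yaw_y),np.sin(yaw_y),0]);z=np.array([0,0,-1.]);return np.c_[np.cross(y,z),y,z]
def cam(x,y,z): return np.r_[O+x*cx+y*u,z]
RY=np.radians(53.5);B=np.array([551.5,299.4]);CX=np.arctan2(cx[1],cx[0])
E
python3 - <<'E'
from h import *
print(np.round(np.degrees(np.arctan2(ctrl.current_tool_rot()[1,1],ctrl.current_tool_rot()[0,1]))))
r=lambda q:None if q is None else np.round(q,2)
for s in(0,np.pi):
    print("tab",r(ctrl.solve_ik(cam(-20,-45,300),down(CX+s))))
    print("tab2",r(ctrl.solve_ik(cam(-20,26,200),down(CX+s))))
    print("grasp",r(ctrl.solve_ik(np.r_[B,138],down(RY+s))),r(ctrl.solve_ik(np.r_[B,330],down(RY+s))))
    print("show",r(ctrl.solve_ik(cam(-222,0,215),down(CX+s))))
E
```

```text
70.0
tab [-0.31  0.27  1.06  1.72 -0.25  1.3  -1.08]
tab2 [-0.13  0.5   0.92  1.69 -0.43  1.16 -0.98]
grasp [-0.77  0.45  0.27  1.7  -0.14  1.01  0.48] [-0.79  0.32  0.3   1.46 -0.09  1.38  0.45]
show [-0.59  0.4   1.01  1.79 -0.37  1.15 -1.36]
tab [ 0.52  0.16  0.05  1.7  -0.01  1.28  1.82]
tab2 [-0.21  0.58  1.08  1.7  -0.55  1.2   2.25]
grasp [-1.35  0.84  1.26  1.71 -0.84  1.25 -2.08] [-1.35  0.59  1.27  1.47 -0.56  1.49 -2.3 ]
show [-0.55  0.38  0.95  1.79 -0.34  1.14  1.75]
```

```bash
python3 - <<'E'
from h import *
p=ctrl.current_eef_pos();ctrl.move_straight([p[0],p[1],300],speed=250)
ctrl.set_gripper(0.0)
R=down(CX)
ctrl.movep(cam(-20,-45,300),R);print(ctrl.current_t(),ctrl.current_joints().round(2) if hasattr(ctrl.current_joints(),'round') else ctrl.current_joints())
ctrl.move_straight(cam(-20,-45,200),speed=150)
r=ctrl.move_straight(cam(-20,30,200),speed=50,stop_force=7)
e=np.array(ctrl.current_eef_pos());print(r,(e[:2]-O)@np.c_[cx,u],e[2],ctrl.current_contact_force(),ctrl.current_t())
E
```

```text
5.0333 [-0.31  0.27  1.06  1.72 -0.25  1.3  -1.08]
True [-20.04756592  17.26527579] 199.16067602021138 [-1.10450828  1.21918474  1.41302416] 7.0083
```

```bash
python3 - <<'E'
from h import *
r=ctrl.move_straight(cam(-20,32,200),speed=30,stop_force=12)
e=np.array(ctrl.current_eef_pos());print(r,(e[:2]-O)@np.c_[cx,u],ctrl.current_contact_force())
ctrl.move_straight(cam(-20,5,200),speed=80)
ctrl.move_straight(cam(-20,5,330),speed=250)
ctrl.set_gripper(0.4);print(ctrl.current_gripper_width())
ctrl.movep(np.r_[B,330],down(RY));print(ctrl.current_t())
t,s=img("top",3),img("scene",3);np.savez("m1.npz",t=t,s=s)
print(proj("scene",[cam(-22,0,166),cam(0,0,192)]))
c=proj("scene",cam(-22,0,166))[0].astype(int)-[30,25]
f=lambda im,x,y,w,h,k:cv2.resize(im[y:y+h,x:x+w],None,fx=k,fy=k,interpolation=cv2.INTER_CUBIC).clip(0,255)
print(c)
cv2.imwrite("pics/c2.png",np.hstack([f(s,c[0],c[1],60,50,6),f(t,373,222,60,50,6)]))
E
```

```text
True [-20.14561342  17.13377265] [-1.08236065 -0.2350016   0.95383738]
0.39938028001297554
10.9917
[[402.3699485  217.29671846]
 [409.3600454  209.23860676]]
[372 192][ WARN:0@9.339] global loadsave.cpp:1063 imwrite_ Unsupported depth image for selected encoder is fallbacked to CV_8U.
```

View pics/c2.png

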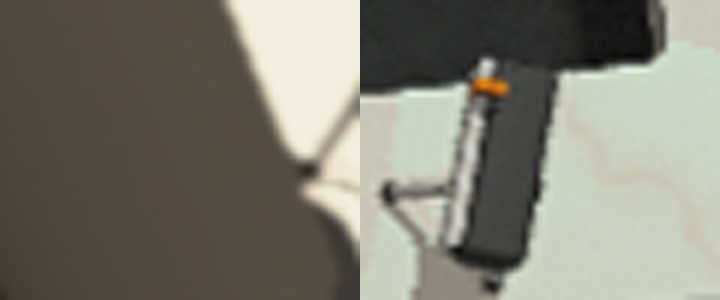

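The scene view of the near camera is still blocked by the arm. In the top view the tab has moved to about (394.7,236), well towards the far end. I'll quantify that.

```bash
python3 - <<'E'
from h import *
for k,b in(("m0.npz",(383,236,20,20)),("m1.npz",(383,226,20,20))):
    t=np.load(k)["t"];m=mask(t,"orange",*b,smin=140);p=pts(m,*b[:2]);mm=cv2.moments(m)
    c=(np.array([mm["m10"],mm["m01"]])/mm["m00"]+.5)/4-.5+b[:2]
    print(c,p.min(0),p.max(0),((plane("top",c,208)[:2]-O)@np.c_[cx,u]).round(1))
# plate masks stats from scene & top now
s=np.load("m1.npz")["s"];t=np.load("m1.npz")["t"]
f=lambda im,x,y,w,h,k:cv2.resize(im[y:y+h,x:x+w],None,fx=k,fy=k,interpolation=cv2.INTER_CUBIC).clip(0,255).astype(np.uint8)
cv2.imwrite("pics/c3.png",np.hstack([f(s,180,235,80,120,5),f(t,185,210,80,120,5)]))
E
```

```text
[392.40213178 244.46705426] [389.625 242.875] [395.375 246.125] [-21.3   2.7]
[394.2127551  236.00357143] [391.375 234.625] [397.125 237.625] [-20.5  33.6]
```

View pics/c3.png

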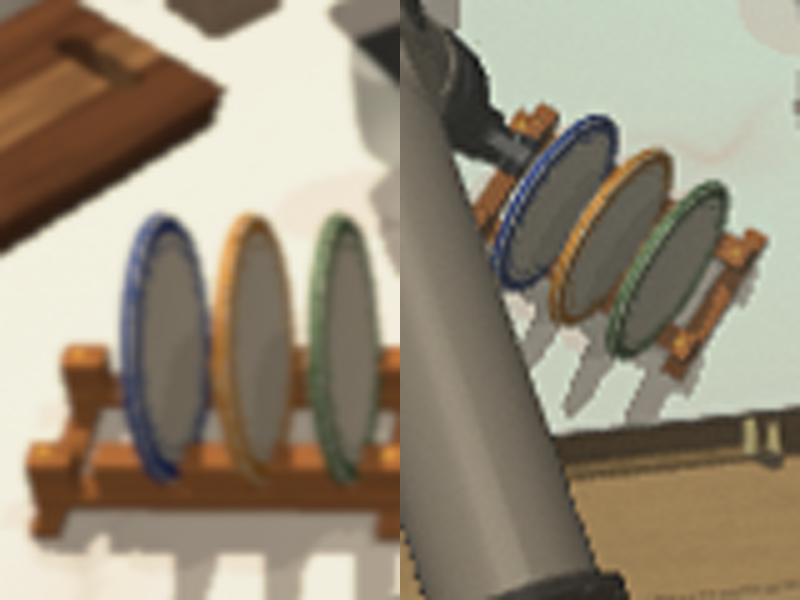

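```bash
python3 - <<'E'
from h import *
a=np.linspace(0,2*np.pi,200)
def disc(c,yaw,lean):
    n=np.array([np.cos(yaw)*np.cos(lean),np.sin(yaw)*np.cos(lean),np.sin(lean)]) # lean>0: underside tips up
    h=np.array([-np.sin(yaw),np.cos(yaw),0]);v=np.cross(n,h)
    r=75*(np.outer(np.cos(a),h)+np.outer(np.sin(a),v))+c
    return np.r_[r+4*n,r-4*n],n
meas={"blue":([119,210,212],[90,218,65,243]),"ochre":([213,295,213],[149,273,97,276]),"green":([308,380,212],[205,330,130,310])}
C={"blue":(551.5,299.4,89),"ochre":(522.3,258.7,89),"green":(492.6,218.8,89)}
for k in meas:
    s=np.array(meas[k][0])/5-.4+[180,180,235];t=np.array(meas[k][1])/5-.4+[185,185,220,220]
    print(k,"meas",s.round(1),t.round(1))
    for l in(-4,0,4):
        D,n=disc(C[k],RY,np.radians(l));p=proj("scene",D);q=proj("top",D)
        print("  ",l,np.r_[p.min(0)[0],p.max(0)[0],p.min(0)[1]].round(1),np.r_[q[:,0].min(),q[:,0].max(),q[:,1].min(),q[:,1].max()].round(1))
E
```

```text
blue meas [203.4 221.6 277. ] [202.6 228.2 232.6 268.2]
   -4 [204.1 222.8 276.3] [202.1 228.1 232.2 268.6]
   0 [205.4 221.7 276.4] [202.6 227.6 232.3 268.4]
   4 [206.3 220.8 276.3] [203.1 227.3 232.4 268.4]
ochre meas [222.2 238.6 277.2] [214.4 239.2 239.  274.8]
   -4 [223.  239.8 276.1] [213.8 239.3 238.6 275.1]
   0 [224.3 238.6 276.2] [214.3 238.9 238.8 275. ]
   4 [225.2 237.8 276.1] [214.6 238.6 238.9 274.9]
green meas [241.2 255.6 277. ] [225.6 250.6 245.6 281.6]
   -4 [241.7 256.6 276.1] [225.3 250.4 245.3 281.9]
   0 [243.  255.4 276.2] [225.7 250.  245.4 281.8]
   4 [243.9 254.6 276.1] [226.1 249.8 245.5 281.7]
```

```bash
cat >> h.py <<'E'
L=np.radians(4);hx=np.array([np.cos(RY),np.sin(RY),0])
UP=np.sin(L)*hx+np.array([0,0,np.cos(L)]);N=np.cos(L)*hx-np.array([0,0,np.sin(L)])
RG=np.c_[np.cross(N,-UP),N,-UP];PC=np.r_[B,89]+1.2*hx
E
python3 - <<'E'
from h import *
ctrl.movep(PC+130*UP,RG)
r=ctrl.move_straight(PC+49*UP,speed=80,stop_force=6);print(r,ctrl.current_contact_force())
if not r:
    ctrl.set_gripper(0.0)
    print(ctrl.current_gripper_width(),ctrl.current_gripper_force(),ctrl.current_contact_force(),ctrl.current_t())
E
```

```text
False [-0.47915105  0.07856769 -0.96086172]
0.07893296709715932 61.23585104942322 [-0.75140247 -0.15818786  2.67444735] 13.325
```

```bash
python3 - <<'E'
from h import *
e=np.array(ctrl.current_eef_pos())
r=ctrl.move_straight(e+45*UP,speed=60,stop_force=25);print(r,ctrl.current_contact_force(),ctrl.current_gripper_width())
ctrl.move_straight(e+[0,0,250]+5*hx,speed=180)
print(ctrl.current_contact_force(),ctrl.current_gripper_width(),ctrl.current_t())
t,s=img("top",1),img("scene",1)
cv2.imwrite("pics/lift.png",np.hstack([s[150:400,130:400],t[150:400,150:420]]))
E
```

```text
False [ 0.36467829 -0.09598504 -3.23228499] 0.07845045812598324
[-0.42610933 -0.31046689 -3.11965263] 0.08174335439327478 15.525[ WARN:0@4.114] global loadsave.cpp:1063 imwrite_ Unsupported depth image for selected encoder is fallbacked to CV_8U.
```

View pics/lift.png

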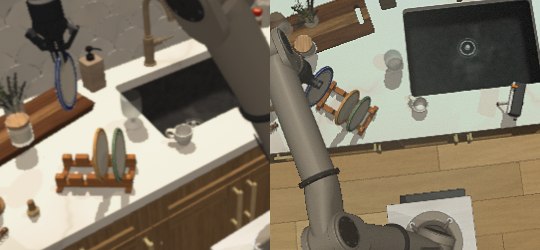

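The blue plate is held clear at (65,85) in the left panel, and ochre and green are still in the rack. Now I'll carry it round.

```bash
sed -i 's/^O=.*/O=np.array([470.3,-356.9])-2.7*u/' h.py; python3 - <<'E'
from h import *
R=down(CX)
ctrl.movep(cam(-240,0,370),R)
ctrl.move_straight(cam(-222,0,215),R,speed=120)
ctrl.sleep(.3)
print(ctrl.current_t(),ctrl.current_eef_pos(),ctrl.current_gripper_width(),ctrl.current_contact_force(),ctrl.current_wrist_torque())
t,s=img("top",4),img("scene",4);np.savez("m2.npz",t=t,s=s)
print(proj("scene",[cam(-22,0,166),cam(-222,0,166)]),proj("top",[cam(-22,0,166),cam(-222,0,166)]))
f=lambda im,x,y,w,h,k:cv2.resize(im[y:y+h,x:x+w],None,fx=k,fy=k,interpolation=cv2.INTER_CUBIC).clip(0,255).astype(np.uint8)
cv2.imwrite("pics/show.png",np.hstack([f(s,310,160,130,130,3),f(t,310,190,130,130,3)]))
E
```

```text
19.1333 [ 538.54000614 -145.55320069  215.25329213] 0.082253040095481 [ 0.20283722  0.42301237 -3.28043703] [-0.00273765 -0.02844263  0.03255792]
[[402.72256664 217.73129651]
 [343.5291983  228.81917019]] [[390.21516234 248.05338513]
 [335.14621084 236.5312049 ]]
```

View pics/show.png

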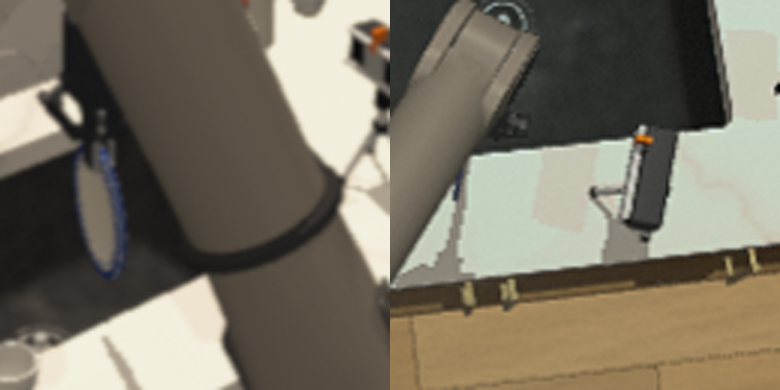

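The held plate's ellipse is centred at about (343.5,229.4) in the scene view, against a prediction of (343.5,228.8). The tab is still at its open end in the top view, and the other things haven't moved. I'll hand it in.

```bash
python3 - <<'E'
from h import *
print(np.abs(ctrl.current_qvel()).max(),ctrl.current_gripper_force(),ctrl.current_t());print(ctrl.sign_off())
E
```

```text
0.0017009446622414744 60.38511514663696 19.5333
the job is handed in; nothing more can be done
None
```

I handed the job in at 19.5 s with the lens cover pushed to its end stop and the blue-banded plate held steady, upright, underside towards the lens at about 20 cm; the arm hid the lens itself from the scene camera, so its sideways position is inferred from the camera body and tab, to about 3 mm.

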